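# Brush out the suction jar, then unlock and hold its purge lever

## Task

Brush out the suction jar: grip the handle of the brush standing in it, move it straight up about 6 cm and back down to the jar's floor, twice, without the bristle head coming out of the jar, and leave the brush standing there. Then flip the steel guard catch on the valve box up and right over to the other side, so that the purge lever is free, pull the lever by its grey crossbar all the way to the stop at the front of the box, and finish while still holding it there against its spring. Leave everything else on the counter where it stands.

Things in the scene. Friction and masses are not known exactly. Their poses are not given: they have to be found in the camera images.
- valve_box: Aluminium purge valve box fixed to the counter, 110 (x) x 170 (y) x 50 mm high, carrying the lever and its guard catch. Origin: centre of its underside; z up; its -x is its front, towards the robot (turned up to 0.3 rad). Two steel posts on top: at y = +64 mm (carries the catch, top at 116 mm) and y = -52 mm (14 mm wide, top at 106 mm, just in front of the catch's bar).
- catch_hinge (a point): Hinge of the guard catch, on the box's left (+y) post: 7, 62, 120 mm from the box's origin in the box's axes. The hinge axis is the box's x axis.
- catch_tab (a point): Middle of the catch's upright steel thumb tab, 8 mm thick (box x), 28 wide (y), 36 high (z), at the free end of a bar 8 mm thick, 14 high. Closed, the bar lies level in front of the lever's stem and the tab is 148 mm from the hinge to -y and 10 mm above it. Pinch it across its thickness; its free end swings up and over towards +y, in a plane.
- guard_catch (a joint): Angle of the guard catch, rad: 0 closed (level, blocking the lever; it may start a little raised, up to 0.15), 1.57 straight up, stop at 2.2 (leaning over to +y, outside the lever). Stiff hinge (0.06 N m): it stays where it is left.
- lever_arm: The purge lever: a steel stem 10 mm thick with a grey crossbar on top. Origin: its pivot, 62 mm above the box's origin. Its axes are the box's axes while the lever is at 0, and turn with it about box y.
- crossbar (a point): Middle of the lever's grey plastic crossbar: round, 16 mm thick, 70 mm long, along the box's y. At rest it is 35 mm behind (box +x) and 115 mm above the lever's pivot. Pinch it across, along box x; it may turn between the fingers.
- purge_lever (a joint): Purge lever, rad: 0 at rest (leaning 0.3 back, away from the robot), 0.8 at the front stop (leaning 0.5 forward). Pivot 62 mm above the box's origin, turning about box y; the crossbar moves on an arc of 120 mm radius towards box -x. A spring pulls it back: 3 N at the crossbar at rest, 6 N at the stop. The closed catch blocks it after about 0.05 rad.
- jar_brush: Jar brush standing upright and loose in the jar, 210 mm long, 50 to 100 g. Origin: centre of the underside of the bristle head; z towards the handle's end. White bristle head 40 mm diameter, 45 long, flat underneath; steel wire 7 mm thick from 45 to 125 mm; grey round handle 16 mm thick from 125 to 210 mm.
- jar_floor (a point): Centre of the inner floor of the clear glass suction jar, which is fixed to a round aluminium dock (120 mm diameter) on the counter; z up. 30 mm above the counter. The jar is 64 mm in inner diameter, walls 4 mm, inner depth 120 mm; its rim is 150 mm above the counter.
- splint_tin: Bystander: silver aluminium splint roll tin, 84 mm diameter, 62 mm high. Origin: centre of its underside.
- tube_rack: Bystander: grey rack 50 x 130 x 45 mm with three stoppered glass tubes in a row along its y, tops 109 mm above the counter. Origin: centre of its underside.
- airway_set: Bystander: clear tray 130 x 80 mm with three purple airway tubes, up to 60 mm high. Origin: centre of its underside.
- steel_tray: Bystander: open steel tray 90 x 150 x 30 mm. Origin: centre of its underside.
- tape_roll: Bystander: white tape roll, 84 mm diameter, 25 mm high. Origin: centre of its underside.
- spray_bottle: Bystander: white bottle, 60 mm diameter, 130 mm high. Origin: centre of its underside.

How it is judged:
By the outcome, as a careful person would: the job done as asked, in the order asked, and still so for the second after the job is handed in, while the arm keeps its last pose, push and grip.
It also fails if it takes over 64 s, if anything falls off the work surface, if the arm or the gripper's body presses on something with over 40 N, if the wrist force passes 120 N, or if a joint passes its speed limit or range.

## Robot

A 6-joint arm with a two-finger parallel gripper is mounted at the origin on the work surface. World frame = base frame: x ahead of the robot, y to its left, z up, the work surface at z = 0. Lengths are in mm, angles in rad, forces in N, time in s.
With the tool pointing down it reaches from about 300 to 775 mm from the base axis. Payload 14.6 kg.
Tool frame: the origin (TCP) lies at the very end of the fingers, on their centre line; the grasp point (between the pads) lies 19 mm behind it; z points along the fingers, y is the line along which they close (so a half turn about z gives the same grasp; the last joint's range is limited). The gripper opens to 94 mm and grips with 3 to 60 N. Pads are 16 mm wide; open, the fingers measure 119 mm over their backs; the gripper's body (75 mm by 177 mm) begins 78 mm behind the grasp point.
Start: joints at [-1.352, 0.3, 1.521, -0, 1.321, -0.067], TCP at [155.052, -527.682, 205.446] pointing down, gripper open.
Joint ranges: [-3.03, 3.03], [-0.79, 2.21], [0.23, 2.52], [-1.04, 4.18], [0, 3.07], [-2.55, 2.55]. Speed limits (rad/s): [2.22, 2.22, 2.57, 3.14, 3.14, 3.14].

## Interface

Orientations are given as [roll, pitch, yaw] about the fixed x, y, z axes, in that order (R = Rz(yaw) Ry(pitch) Rx(roll)).
In Python, from cell import manip, eyes, ticket gives the robot as it stands. The module is installed in compiled form; this text tells all that it offers.
- The arm moves only by the tool arm_command, never from a script. Its argument "plan" is a list of rows, each a list of 5 numbers: the opening, from -1 (shut) to 1 (fully open), then the shift along the tool's x, y, z in m, then the turn about the tool's z in rad. In form: [[jaw, dx, dy, dz, roll], ...]. A call has 1 to 20 rows; each row shifts and turns the commanded pose from where the row before left it, along the tool's axes as they then stand; what a row does not reach is not made up. A row lasts 1/8 s, in which the tool goes at most 62.5 mm and 10.7 degrees, less where a joint would pass 70% of its speed; a pose out of reach is approached as far as the arm can. A call is refused whole if a number of a shift passes 0.0625 or a number of a turn 0.188, either way. A call with a gripper value outside its range is refused whole. The fingers move at their own pace and stop on an object; "newtons" is the grip in N (left out, the last holds). Time passes only in rows, so rows that do not move let the fingers close. It gives the time, the measured TCP pose, the force, the opening and the grip force at its end, in the units of the state.
- manip.read_state(): the state, without advancing time (a new reading comes with each control period).
- eyes.camera(name): name is "scene" or "top" or "wrist"; returns a dict with "img" (384x512x3 uint8, blue, green, red), "z_map" (384x512 float32, mm along the optical axis (not along the pixel's ray), 0 where there is no reading), "fx", "fy", "cx", "cy" (pixels), "dist" ([k1, k2, p1, p2, k3] as OpenCV has them; the pictures are not rectified), "eye" and "orientation" of the camera in the world. Camera axes: x right, y down, z forward; pixel columns grow to the right and rows downward; lengths in mm; the calibration is good to about 2 mm. A picture is of the moment at which its call begins.
- ticket.sign_off(): hands the job in; it is judged then, once.
The state is a dict: "clock": time; "joints": joint angles; "qd": joint speeds; "effort": joint torques, N m; "eef_pos": TCP position; "eef_rot": TCP orientation; "wrist_force": force on the tool from outside, world axes, zero at the start; "moment": the same for the moment, N m; "finger_gap": finger opening in mm; "finger_force": force on a finger pad.
Only numpy, scipy, OpenCV 4.12 (cv2) and the standard library are available. Lean on these libraries where they do the work, as an engineer would, in place of code of your own. Each camera call takes 0.05 s, during which the arm holds its last target. There are 200 camera calls.

## Working session

There is one attempt and no reset: what is moved stays moved. The work goes in short steps, Python scripts to look and compute and a tool call to move; the robot and the scene stay as the last step left them, time stands still between calls to the robot, and variables do not carry over. Pictures are saved under pics/ and viewed, at most 10 in all, crops included, and the job is handed in when it is done.

Besides the shell and the picture viewer there is one more tool, called as name(argument=value, ...), one argument or row to a line, values as JSON. arm_command: Moves the arm, as the interface text tells. Its arguments: {"type":"object","properties":{"plan":{"type":"array"},"newtons":{"type":"number"}},"required":["plan"]}

```bash
mkdir -p pics; cat > h.py <<'E'
import numpy as np, cv2
from cell import manip, eyes, ticket
from scipy.spatial.transform import Rotation as R
def Rm(o):
    o=np.array(o,float)
    if o.shape==(3,3): return o
    return R.from_euler('xyz',o).as_matrix() if o.size==3 else R.from_quat(o).as_matrix()
def cloud(c):
    h,w=c['z_map'].shape
    K=np.array([[c['fx'],0,c['cx']],[0,c['fy'],c['cy']],[0,0,1]])
    u,v=np.meshgrid(np.arange(w),np.arange(h))
    p=cv2.undistortPoints(np.stack([u,v],-1).reshape(-1,1,2).astype(np.float64),K,np.array(c['dist'],float)).reshape(h,w,2)
    d=np.dstack([p,np.ones((h,w))])
    P=(d*c['z_map'][...,None])@Rm(c['orientation']).T+np.array(c['eye'])
    P[c['z_map']<=0]=np.nan
    return P,d@Rm(c['orientation']).T,np.array(c['eye'])
def proj(c,X):
    K=np.array([[c['fx'],0,c['cx']],[0,c['fy'],c['cy']],[0,0,1]])
    Rw=Rm(c['orientation']).T
    return cv2.projectPoints(np.array(X,float).reshape(-1,3),cv2.Rodrigues(Rw)[0],-Rw@np.array(c['eye'],float),K,np.array(c['dist'],float))[0].reshape(-1,2)
E
python3 - <<'E'
from h import *
for n in ['scene','top']:
    c=eyes.camera(n); cv2.imwrite(f'pics/{n}0.png',c['img']); np.save(f'{n}0.npy',c,allow_pickle=True)
    print(n,c['eye'],c['orientation'],c['fx'])
print(manip.read_state())
E
```

```text
scene [1463.68966864  472.12358232  753.02896416] [-2.13793962 -0.01012549  2.06099204] 429.81013707342873
top [ 426.50728246   12.4270338  1182.03322957] [-2.97956194 -0.00511992 -1.58766807] 355.63882012713475
{'clock': 0.1, 'joints': array([-1.35162148e+00,  3.00424490e-01,  1.52149913e+00, -2.95768749e-06,
        1.32070501e+00, -6.66275362e-02]), 'qd': array([-6.91760115e-04, -1.07018160e-03, -7.29260861e-05, -7.52014898e-04,
        1.04419306e-03, -3.11056992e-04]), 'effort': array([ 1.63886365e-03, -5.32636642e+01, -3.53280473e+01,  7.09598651e-02,
        2.34492804e-02, -6.31534726e-05]), 'eef_pos': array([ 154.99199008, -527.47061273,  204.94656712]), 'eef_rot': array([-3.14055879e+00, -6.61144662e-05,  2.85803085e-01]), 'wrist_force': array([-0.28590252,  0.3815663 ,  0.42598179]), 'moment': array([ 0.00274308, -0.01850261,  0.00616237]), 'finger_force': 0.0, 'finger_gap': 93.69909481217995}
```

View pics/scene0.png

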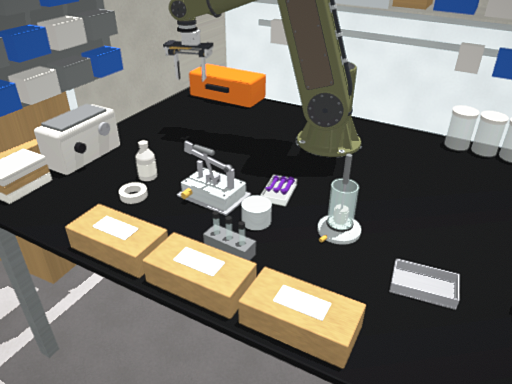

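View pics/top0.png

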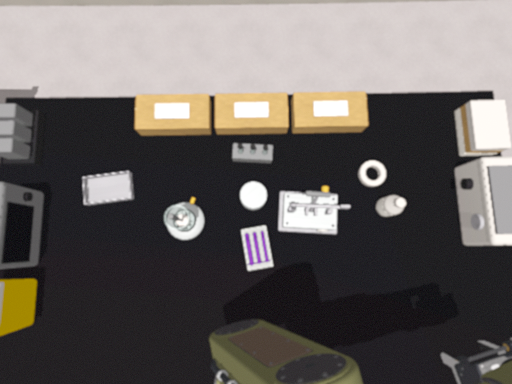

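The scene view has the jar with the brush at (345,205), brush handle at (348,168) and valve box at (213,185). In the top view the jar is at (184,220) and the box at (308,212), with the catch's tab sticking out right at (347,207).

```bash
python3 - <<'E'
from h import *
t=np.load('top0.npy',allow_pickle=True).item(); s=np.load('scene0.npy',allow_pickle=True).item()
P,_,_=cloud(t); Q,_,_=cloud(s)
# box
u,v=np.meshgrid(np.arange(512),np.arange(384))
m=(abs(u-308)<50)&(abs(v-212)<35)
b=m&(abs(P[...,2]-50)<8)
pts=P[b][:,:2].astype(np.float32); print('box top',b.sum(),cv2.minAreaRect(pts), np.median(P[b][:,2]))
def show(n,A,mask,lo,hi):
    q=A[mask&(A[...,2]>lo)&(A[...,2]<hi)]; print(n,len(q),np.round(np.median(q,0),1) if len(q) else '', np.round(np.nanmin(q,0)),np.round(np.nanmax(q,0)) )
show('box>110 top',P,m,85,260); show('crossbar top',P,m,160,220)
sm=(u>170)&(u<250)&(v>135)&(v<215)
show('sc crossbar',Q,sm,165,230)
show('sc catch',Q,sm,105,160)
jm=(u>160)&(u<210)&(v>195)&(v<245)
show('brush top',P,jm,200,280); show('dock',P,jm,15,45)
sj=(u>325)&(u<365)&(v>145)&(v<235)
show('sc brush',Q,sj,180,280)
q=P[m&(P[...,2]>85)]; uv=np.argwhere(m&(P[...,2]>85))
for a,p in list(zip(uv,q))[::4]: print(a[::-1],np.round(p),t['img'][a[0],a[1]])
for n,(U,V) in dict(tin=(253,195),rack=(252,153),tube=(257,248),bottle=(390,206),tape=(372,173)).items(): print(n,np.round(P[V,U]))
c=s['img'][125:225,165:375]; cv2.imwrite('pics/c1.png',cv2.resize(c,None,fx=3.8,fy=3.8,interpolation=cv2.INTER_CUBIC))
E
```

```text
box top 1434 ((539.2788696289062, -145.54286193847656), (139.70668029785156, 244.5585174560547), 0.24063046276569366) 50.033649606594054
box>110 top 434 [ 545.7 -183.8  141.9] [ 525. -277.   85.] [ 581. -107.  189.]
crossbar top 168 [ 570.3 -189.4  182.2] [ 534. -275.  161.] [ 581. -150.  189.]
sc crossbar 140 [ 577.7 -185.7  180.8] [ 535. -279.  165.] [ 584. -148.  188.]
sc catch 359 [ 547.1 -180.4  131.1] [ 526. -282.  105.] [742. -34. 160.]
brush top 46 [510.5 218.8 237.7] [504. 213. 201.] [519. 227. 242.]
dock 468 [505.8 204.4  22.7] [458. 167.  15.] [592. 273.  45.]
sc brush 142 [518.6 223.4 214.5] [507. 213. 181.] [524. 230. 242.]
[306 191] [ 581. -151.  180.] [117 118 120]
[310 191] [ 581. -163.  179.] [148 148 149]
[314 191] [ 581. -174.  179.] [121 121 123]
[318 191] [ 581. -186.  174.] [104 103 102]
[309 192] [ 577. -159.  185.] [172 174 174]
[313 192] [ 577. -170.  184.] [161 162 162]
[318 192] [ 577. -184.  185.] [150 151 152]
[322 192] [ 577. -196.  181.] [140 150 159]
[326 192] [ 577. -208.  181.] [139 176 203]
[306 193] [ 575. -151.  180.] [152 152 154]
[310 193] [ 574
[... 3757 characters left out ...]
49 146 149]
[347 208] [ 534. -275.  144.] [157 154 158]
[290 209] [ 536. -111.  118.] [210 207 211]
[294 209] [ 535. -122.  126.] [154 151 153]
[329 209] [ 536. -231.  106.] [202 200 203]
[289 210] [ 534. -108.  113.] [171 169 172]
[293 210] [ 533. -120.  118.] [165 163 166]
[328 210] [ 533. -228.  105.] [194 191 194]
[332 210] [ 533. -240.  105.] [229 229 230]
[293 211] [ 533. -123.   93.] [183 182 183]
[329 211] [ 529. -230.  108.] [227 224 228]
[327 212] [ 528. -227.   94.] [162 159 163]
[331 212] [ 526. -236.  106.] [225 223 225]
[329 213] [ 525. -233.   94.] [203 201 203]
tin [589.  -1.  60.]
rack [730.  -0.  47.]
tube [422. -11.  21.]
bottle [ 543. -419.   99.]
tape [ 667. -407.   -2.]
```

View pics/c1.png

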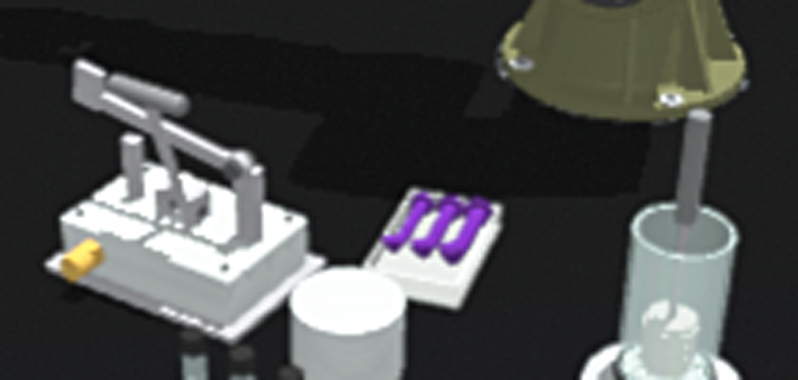

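The crop shows the catch slightly raised (about 0.14 rad), the tab at upper left (88,82) and the crossbar behind it at (148,92). The measured heights fit the description: brush top at 241 mm, crossbar top at 186 mm, tab top at 168 mm. I'll move to a hover above the brush.

arm_command(
  plan=[
    [1,0.0276,-0.0308,-0.00425,0],
    [1,0.0276,-0.0308,-0.00425,0],
    [1,0.0276,-0.0308,-0.00425,0],
    [1,0.0276,-0.0308,-0.00425,0],
    [1,0.0276,-0.0308,-0.00425,0],
    [1,0.0276,-0.0308,-0.00425,0],
    [1,0.0276,-0.0308,-0.00425,0],
    [1,0.0276,-0.0308,-0.00425,0],
    [1,0.0276,-0.0308,-0.00425,0],
    [1,0.0276,-0.0308,-0.00425,0],
    [1,0.0276,-0.0308,-0.00425,0],
    [1,0.0276,-0.0308,-0.00425,0],
    [1,0.0276,-0.0308,-0.00425,0],
    [1,0.0276,-0.0308,-0.00425,0],
    [1,0.0276,-0.0308,-0.00425,0],
    [1,0.0276,-0.0308,-0.00425,0],
    [1,0.0276,-0.0308,-0.00425,0],
    [1,0.0276,-0.0308,-0.00425,0],
    [1,0.0276,-0.0308,-0.00425,0],
    [1,0.0276,-0.0308,-0.00425,0],
  ],
)

```text
clock: 2.6
eef_pos: [511.3, 220.3, 290.3]
eef_rot: [3.142, 0.001, 0.286]
wrist_force: [0.1, -0.3, 0.4]
finger_gap: 93.9
finger_force: 0.0
```

```bash
cat >> h.py <<'E'
def delta(X,yaw=None):
    s=manip.read_state(); y=s['eef_rot'][2]; d=np.array(X)-s['eef_pos']
    r=Rm(s['eef_rot'])
    print('tcp',np.round(s['eef_pos'],1),'rot',np.round(s['eef_rot'],3),'tool delta',np.round(r.T@d,1),'F',np.round(s['wrist_force'],1),'gap',round(s['finger_gap'],1),round(s['finger_force'],1),'t',round(s['clock'],2))
E
python3 - <<'E'
from h import *
delta([511,220,186])
c=eyes.camera('wrist'); cv2.imwrite('pics/w1.png',c['img']); P,_,_=cloud(c)
print(c['eye'])
m=(P[...,2]>215)&(P[...,2]<250)&(np.hypot(P[...,0]-511,P[...,1]-220)<30)
q=P[m]; print(len(q),np.median(q,0) if len(q) else '',q.min(0) if len(q) else '',q.max(0) if len(q) else '', proj(c,[511,220,241]))
t=eyes.camera('top');P,_,_=cloud(t);u,v=np.meshgrid(np.arange(512),np.arange(384))
T=np.load('top0.npy',allow_pickle=True).item();P,_,_=cloud(T)
q=P[(np.hypot(P[...,0]-511,P[...,1]-220)<25)&(P[...,2]>234)];print('top disc',len(q),q.mean(0),q.min(0),q.max(0))
S=np.load('scene0.npy',allow_pickle=True).item();Q,_,_=cloud(S)
for z in (165,185,205,225):
    q=Q[(np.hypot(Q[...,0]-511,Q[...,1]-220)<20)&(abs(Q[...,2]-z)<10)];print(z,len(q),q.mean(0),q.min(0),q.max(0))
E
```

```text
tcp [511.3 220.3 290.3] rot [3.142e+00 1.000e-03 2.860e-01] tool delta [ -0.3   0.2 104.3] F [ 0.1 -0.3  0.4] gap 93.9 0.0 t 2.6
[586.99446693 242.98438551 470.52531721]
410 [513.50953768 222.94614567 240.10441651] [503.25776361 214.43501791 215.09003158] [518.36559317 229.85950396 242.95658818] [[257.06981031 200.82020259]]
top disc 28 [511.82437586 221.1283721  239.4336169 ] [505.18616041 213.81992772 236.02207593] [518.79365042 226.79525952 242.224225  ]
165 37 [517.14537571 223.00528908 165.93040229] [511.38897484 213.47213833 156.8810762 ] [521.58993536 229.45393634 174.88713344]
185 41 [517.902207   222.56724817 185.26360351] [507.30482518 214.44018348 175.68791726] [522.13651999 228.92496247 194.90063687]
205 42 [517.70072657 223.39965753 205.39221924] [509.97306029 213.10497743 195.35697087] [522.33611691 229.99869559 214.89942109]
225 47 [518.12324474 222.83322771 225.66467078] [510.82286966 214.10828085 215.37175965] [522.85835017 229.62352435 234.80112655]
```

View pics/w1.png

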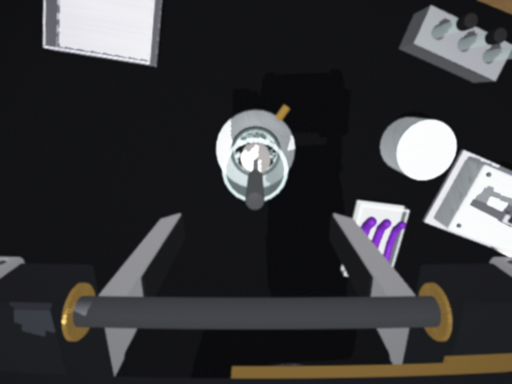

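The wrist view shows the brush handle's top at (255,200), midway between the open fingers. Its centre is at about (512.5, 222) and it stands upright. I'll descend and grip.

arm_command(
  plan=[
    [1,0.0016,-0.0013,0.01,0],
    [1,0,0,0.02,0],
    [1,0,0,0.025,0],
    [1,0,0,0.025,0],
    [1,0,0,0.016,0],
    [1,0,0,0.008,0],
    [1,0,0,0,0],
    [-1,0,0,0,0],
    [-1,0,0,0,0],
    [-1,0,0,0,0],
    [-1,0,0,0,0],
    [-1,0,0,0,0],
    [-1,0,0,0,0],
    [-1,0,0,0,0],
  ],
  newtons=20,
)

```text
clock: 4.45
eef_pos: [512.1, 220.6, 186.4]
eef_rot: [3.142, 0.0, 0.286]
wrist_force: [-0.6, 0.1, -0.3]
finger_gap: 27.2
finger_force: 0.0
```

arm_command(
  plan=[
    [-1,0,0,0,0],
    [-1,0,0,0,0],
    [-1,0,0,0,0],
    [-1,0,0,0,0],
  ],
)

```text
clock: 4.95
eef_pos: [512.2, 220.7, 186.4]
eef_rot: [-3.142, 0.0, 0.286]
wrist_force: [-0.3, 0.4, -0.4]
finger_gap: 15.8
finger_force: 20.0
```

arm_command(
  plan=[
    [-1,0,0,-0.005,0],
    [-1,0,0,-0.012,0],
    [-1,0,0,-0.014,0],
    [-1,0,0,-0.014,0],
    [-1,0,0,-0.011,0],
    [-1,0,0,-0.005,0],
    [-1,0,0,0,0],
    [-1,0,0,0,0],
  ],
)

```text
clock: 5.95
eef_pos: [512.0, 220.6, 246.9]
eef_rot: [3.142, 0.001, 0.286]
wrist_force: [-0.6, 0.7, 0.1]
finger_gap: 15.3
finger_force: 20.0
```

```bash
python3 - <<'E'
from h import *
delta([512,222,186])
s=eyes.camera('scene'); cv2.imwrite('pics/s2.png',cv2.resize(s['img'][100:260,270:430],None,fx=3.5,fy=3.5)); 
E
```

```text
tcp [512.  220.6 246.9] rot [3.142e+00 1.000e-03 2.860e-01] tool delta [ 0.4 -1.4 60.9] F [-0.6  0.7  0.1] gap 15.3 20.0 t 5.95
```

View pics/s2.png

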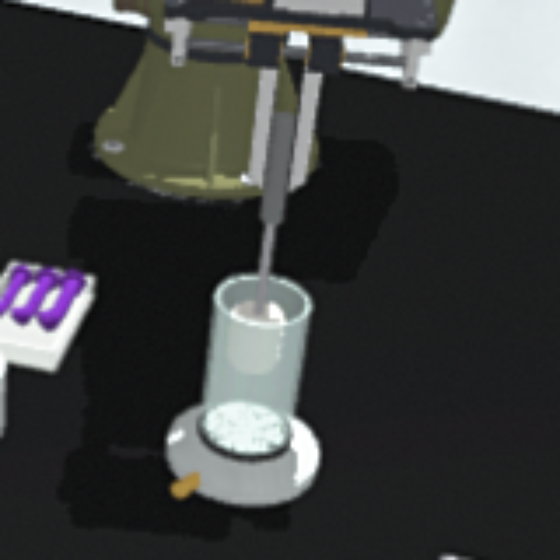

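The picture shows the brush lifted: the head, at (258,340), is still inside the glass below the rim at (262,290). Next come down, up and down.

arm_command(
  plan=[
    [-1,0,0,0.006,0],
    [-1,0,0,0.014,0],
    [-1,0,0,0.016,0],
    [-1,0,0,0.014,0],
    [-1,0,0,0.008,0],
    [-1,0,0,0.003,0],
    [-1,0,0,0,0],
    [-1,0,0,0,0],
  ],
)

```text
clock: 7.0
eef_pos: [512.3, 220.7, 186.7]
eef_rot: [-3.142, -0.0, 0.286]
wrist_force: [-0.1, -0.0, -0.1]
finger_gap: 15.6
finger_force: 20.0
```

arm_command(
  plan=[
    [-1,0,0,-0.006,0],
    [-1,0,0,-0.014,0],
    [-1,0,0,-0.015,0],
    [-1,0,0,-0.014,0],
    [-1,0,0,-0.009,0],
    [-1,0,0,-0.003,0],
    [-1,0,0,0,0],
    [-1,0,0,0,0],
    [-1,0,0,0.006,0],
    [-1,0,0,0.014,0],
    [-1,0,0,0.016,0],
    [-1,0,0,0.014,0],
    [-1,0,0,0.008,0],
    [-1,0,0,0.003,0],
    [-1,0,0,0,0],
    [-1,0,0,0,0],
  ],
)

```text
clock: 9.0
eef_pos: [512.3, 220.7, 186.7]
eef_rot: [-3.142, -0.0, 0.286]
wrist_force: [0.2, -0.3, -0.5]
finger_gap: 15.5
finger_force: 20.0
```

Seat it lightly on the floor, then release and rise.

arm_command(
  plan=[
    [-1,0,0,0.0015,0],
    [-1,0,0,0,0],
    [-1,0,0,0,0],
  ],
)

```text
clock: 9.38
eef_pos: [512.6, 220.8, 186.3]
eef_rot: [-3.141, -0.002, 0.286]
wrist_force: [-0.8, -1.1, 8.8]
finger_gap: 15.8
finger_force: 20.0
```

arm_command(
  plan=[
    [-0.5,0,0,0,0],
    [-0.4,0,0,0,0],
    [0,0,0,0,0],
    [0.5,0,0,0,0],
    [1,0,0,0,0],
    [1,0,0,0,0],
    [1,0,0,-0.01,0],
    [1,0,0,-0.025,0],
    [1,0,0,-0.03,0],
    [1,0,0,-0.03,0],
    [1,0,0,-0.015,0],
  ],
)

```text
clock: 10.75
eef_pos: [512.4, 220.7, 297.1]
eef_rot: [-3.141, -0.003, 0.286]
wrist_force: [-0.3, -0.1, -1.2]
finger_gap: 94.4
finger_force: 0.0
```

```bash
python3 - <<'E'
from h import *
delta([538.4,-264,280])
s=eyes.camera('scene'); Q,_,_=cloud(s)
for z in (165,225):
    q=Q[(np.hypot(Q[...,0]-511,Q[...,1]-220)<25)&(abs(Q[...,2]-z)<10)];print(z,len(q),q.mean(0),q.max(0))
q=Q[(np.hypot(Q[...,0]-511,Q[...,1]-220)<25)&(Q[...,2]<255)];print(q.max(0))
# box yaw fit from top0 bar and crossbar
T=np.load('top0.npy',allow_pickle=True).item();P,_,_=cloud(T)
x,y,z=np.moveaxis(P,-1,0)
m=(abs(x-543)<12)&(y<-122)&(y>-245)&(z>122)&(z<155)
print('bar',m.sum(),np.polyfit(y[m],x[m],1),np.polyfit(y[m],z[m],1))
m=(abs(x-573)<12)&(y<-145)&(y>-225)&(z>170)
print('cross',m.sum(),np.polyfit(y[m],x[m],1),x[m].mean(),y[m].min(),y[m].max())
m=(abs(x-538)<14)&(y<-248)&(y>-290)&(z>155)
print('tab',m.sum(),P[m].mean(0),P[m].min(0),P[m].max(0))
E
```

```text
tcp [512.4 220.7 297.1] rot [-3.141e+00 -3.000e-03  2.860e-01] tool delta [-111.8  472.4   16.7] F [-0.3 -0.1 -1.2] gap 94.4 0.0 t 10.75
165 33 [517.72724031 221.56282923 165.34557104] [522.53938452 227.51942862 174.6815308 ]
225 44 [517.95653996 221.22952321 225.43246081] [521.45140505 227.99906664 234.96614813]
[523.56746099 234.03998939 241.85845357]
bar 134 [6.61658426e-02 5.56050415e+02] [ -0.14855129 108.22590269]
cross 136 [7.55572696e-02 5.85784762e+02] 571.8971447492276 -218.435991526466 -150.1916955838365
tab 30 [ 537.67027298 -262.1175768   165.29084878] [ 534.38829745 -275.01421546  155.44674451] [ 541.42653185 -249.56699491  169.29425366]
```

The brush stands upright where it was. The box yaw is about -0.07, the catch at about 0.148 rad and the tab middle at about (537.5, -263, 150). Next I move over the tab and turn to yaw 1.50.

arm_command(
  plan=[
    [1,-0.0087,0.0363,0,0],
    [1,-0.0087,0.0363,0,0],
    [1,-0.0087,0.0363,0,0],
    [1,-0.0087,0.0363,0,0],
    [1,-0.0087,0.0363,0,0],
    [1,-0.0087,0.0363,0,0],
    [1,-0.0087,0.0363,0,0],
    [1,-0.0087,0.0363,0,0],
    [1,-0.0087,0.0363,0,0],
    [1,-0.0087,0.0363,0,0],
    [1,-0.0087,0.0363,0,0],
    [1,-0.0087,0.0363,0,0],
    [1,-0.0087,0.0363,0,0],
  ],
)

```text
clock: 12.42
eef_pos: [536.5, -265.2, 294.0]
eef_rot: [-3.141, 0.001, 0.286]
wrist_force: [0.5, 0.7, -0.6]
finger_gap: 94.0
finger_force: 0.0
```

arm_command(
  plan=[
    [1,0,0,0,-0.1214],
    [1,0,0,0,-0.1214],
    [1,0,0,0,-0.1214],
    [1,0,0,0,-0.1214],
    [1,0,0,0,-0.1214],
    [1,0,0,0,-0.1214],
    [1,0,0,0,-0.1214],
    [1,0,0,0,-0.1214],
    [1,0,0,0,-0.1214],
    [1,0,0,0,-0.1214],
    [1,0,0,0,0],
  ],
)

```text
clock: 13.8
eef_pos: [536.6, -263.9, 294.2]
eef_rot: [-3.141, -0.001, 1.499]
wrist_force: [-1.0, 0.1, -0.5]
finger_gap: 94.0
finger_force: 0.0
```

```bash
python3 - <<'E'
from h import *
c=eyes.camera('wrist'); cv2.imwrite('pics/w2.png',c['img']); P,_,_=cloud(c)
x,y,z=np.moveaxis(P,-1,0)
m=(abs(x-538)<14)&(y<-246)&(y>-290)&(z>140)&(z<180)
print('tab',m.sum(),P[m].mean(0),P[m].min(0),P[m].max(0),np.polyfit(y[m],x[m],1))
m=(abs(x-543)<12)&(y<-122)&(y>-245)&(z>122)&(z<155)
print('bar',m.sum(),np.polyfit(y[m],x[m],1),np.polyfit(y[m],z[m],1))
m=(abs(x-573)<14)&(y<-140)&(y>-235)&(z>170)&(z<195)
print('cross',m.sum(),np.polyfit(y[m],x[m],1),P[m].mean(0),P[m].min(0),P[m].max(0))
delta([537.5,-263,131])
E
```

```text
tab 250 [ 535.94760894 -259.76773945  162.26326359] [ 531.24852018 -276.55135965  143.74741236] [ 540.7057359  -246.09029063  169.52299591] [6.43867262e-02 5.52673203e+02]
bar 1034 [6.40361079e-02 5.53762394e+02] [ -0.14632091 109.88051032]
cross 1289 [7.36917762e-02 5.83348420e+02] [ 569.78611207 -184.04099799  183.7775587 ] [ 560.02798994 -219.8715701   176.36301324] [ 580.14637406 -150.08040779  187.63307532]
tcp [ 536.6 -263.9  294.3] rot [-3.141 -0.     1.497] tool delta [  0.9   1.  163.3] F [-0.8  0.2  0.2] gap 93.9 0.0 t 13.85
```

View pics/w2.png

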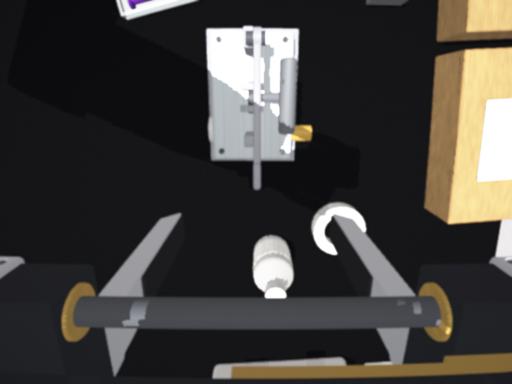

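The wrist view shows the tab at (257,185) centred between the fingers (at x≈536, y≈-262), with the crossbar at (289,97) well clear. I'll descend and pinch.

arm_command(
  plan=[
    [1,0.0015,-0.0005,0.015,0],
    [1,0,0,0.03,0],
    [1,0,0,0.035,0],
    [1,0,0,0.035,0],
    [1,0,0,0.03,0],
    [1,0,0,0.015,0],
    [0,0,0,0.003,0],
    [-1,0,0,0,0],
    [-1,0,0,0,0],
    [-1,0,0,0,0],
    [-1,0,0,0,0],
    [-1,0,0,0,0],
    [-1,0,0,0,0],
    [-1,0,0,0,0],
    [-1,0,0,0,0],
    [-1,0,0,0,0],
    [-1,0,0,0,0],
    [-1,0,0,0,0],
  ],
  newtons=15,
)

```text
clock: 16.1
eef_pos: [536.4, -262.5, 132.0]
eef_rot: [3.141, 0.0, 1.5]
wrist_force: [2.5, -0.0, -1.9]
finger_gap: 7.7
finger_force: 15.0
```

```bash
python3 - <<'E'
import numpy as np
f=np.linspace(.211,2.24,21);R=148
a=np.round(-R*np.cos(f),1);b=np.round(R*np.sin(f),1)
print([[-1,round(x/1e3,4),0,round(-z/1e3,4),0] for x,z in zip(np.diff(a),np.diff(b))])
E
```

```text
[[-1, np.float64(0.0039), 0, np.float64(-0.0145), 0], [-1, np.float64(0.0053), 0, np.float64(-0.014), 0], [-1, np.float64(0.0067), 0, np.float64(-0.0134), 0], [-1, np.float64(0.0081), 0, np.float64(-0.0127), 0], [-1, np.float64(0.0093), 0, np.float64(-0.0118), 0], [-1, np.float64(0.0104), 0, np.float64(-0.0108), 0], [-1, np.float64(0.0115), 0, np.float64(-0.0097), 0], [-1, np.float64(0.0124), 0, np.float64(-0.0084), 0], [-1, np.float64(0.0132), 0, np.float64(-0.0072), 0], [-1, np.float64(0.0138), 0, np.float64(-0.0058), 0], [-1, np.float64(0.0144), 0, np.float64(-0.0043), 0], [-1, np.float64(0.0147), 0, np.float64(-0.0029), 0], [-1, np.float64(0.0149), 0, np.float64(-0.0014), 0], [-1, np.float64(0.015), 0, np.float64(0.0002), 0], [-1, np.float64(0.015), 0, np.float64(0.0016), 0], [-1, np.float64(0.0146), 0, np.float64(0.0032), 0], [-1, np.float64(0.0143), 0, np.float64(0.0046), 0], [-1, np.float64(0.0137), 0, np.float64(0.0061), 0], [-1, np.float64(0.0131), 0, np.float64(0.0074), 0], [-1, np.float64(0.0122), 0, np.float64(0.0087), 0]]
```

arm_command(
  plan=[
    [-1,0.0039,0,-0.0145,0],
    [-1,0.0053,0,-0.014,0],
    [-1,0.0067,0,-0.0134,0],
    [-1,0.0081,0,-0.0127,0],
    [-1,0.0093,0,-0.0118,0],
    [-1,0.0104,0,-0.0108,0],
    [-1,0,0,0,0],
  ],
)

```text
clock: 16.98
eef_pos: [539.7, -217.9, 210.4]
eef_rot: [3.14, 0.0, 1.501]
wrist_force: [4.2, -1.3, 2.3]
finger_gap: 8.1
finger_force: 15.0
```

arm_command(
  plan=[
    [-1,0.0115,0,-0.0097,0],
    [-1,0.0124,0,-0.0084,0],
    [-1,0.0132,0,-0.0072,0],
    [-1,0.0138,0,-0.0058,0],
    [-1,0.0144,0,-0.0043,0],
    [-1,0.0147,0,-0.0029,0],
    [-1,0.0149,0,-0.0014,0],
    [-1,0,0,0,0],
  ],
)

```text
clock: 17.98
eef_pos: [546.6, -123.4, 249.1]
eef_rot: [3.14, -0.0, 1.501]
wrist_force: [7.5, 1.7, 0.7]
finger_gap: 7.7
finger_force: 15.0
```

arm_command(
  plan=[
    [-1,0.015,0,0.0002,0],
    [-1,0.015,0,0.0016,0],
    [-1,0.0146,0,0.0032,0],
    [-1,0.0143,0,0.0046,0],
    [-1,0.0137,0,0.0061,0],
    [-1,0.0131,0,0.0074,0],
    [-1,0.0122,0,0.0087,0],
    [-1,0,0,0,0],
    [-1,0,0,0,0],
  ],
)

```text
clock: 19.1
eef_pos: [553.7, -26.3, 217.3]
eef_rot: [3.14, -0.0, 1.5]
wrist_force: [9.2, 0.5, -0.5]
finger_gap: 8.0
finger_force: 15.0
```

The catch is over at about 2.17 rad. Release, rise and move to above the crossbar, gripping off the stem (box y ≈ -22).

arm_command(
  plan=[
    [-0.7,0,0,0,0],
    [-0.4,0,0,0,0],
    [0,0,0,0,0],
    [0.5,0,0,0,0],
    [1,0,0,-0.015,0],
    [1,0,0,-0.03,0],
    [1,0,0,-0.035,0],
    [1,-0.02,0.0035,0,0],
    [1,-0.035,0.0055,0,0],
    [1,-0.035,0.0055,0,0],
    [1,-0.035,0.0055,0,0],
    [1,-0.035,0.0055,0,0],
    [1,-0.0187,0.002,0,0],
    [1,0,0,0,0],
  ],
)

```text
clock: 20.85
eef_pos: [567.6, -207.5, 296.6]
eef_rot: [-3.141, -0.0, 1.498]
wrist_force: [0.3, 0.1, -0.3]
finger_gap: 93.9
finger_force: 0.0
```

```bash
python3 - <<'E'
from h import *
c=eyes.camera('wrist'); cv2.imwrite('pics/w3.png',c['img']); P,_,_=cloud(c)
x,y,z=np.moveaxis(P,-1,0)
m=(abs(x-573)<16)&(y<-140)&(y>-235)&(z>165)&(z<195)
print('cross',m.sum(),np.polyfit(y[m],x[m],1),P[m].mean(0),P[m].min(0),P[m].max(0))
delta([568.5,-206.5,160])
E
```

```text
cross 1090 [6.85966040e-02 5.82943281e+02] [ 570.38427245 -183.08499138  183.5762809 ] [ 560.37726012 -219.08338478  165.22992599] [ 579.93273135 -149.86182312  187.65357318]
tcp [ 567.7 -206.6  296.9] rot [-3.141 -0.     1.499] tool delta [1.000e-01 8.000e-01 1.369e+02] F [-0.1  1.6 -0.4] gap 94.1 0.0 t 20.9
```

View pics/w3.png

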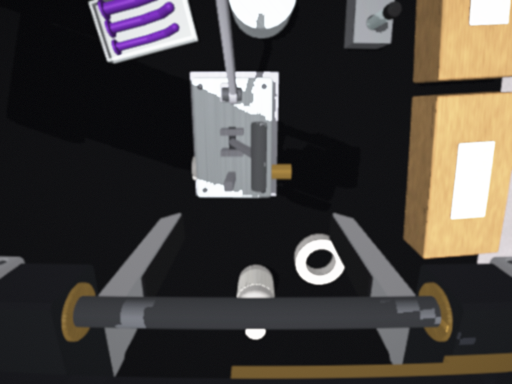

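The wrist view shows the catch folded over to +y at (226,45), and the crossbar free at (260,155), its near end lying in the grip line. I'll descend and pinch.

arm_command(
  plan=[
    [1,0,0.001,0.012,0],
    [1,0,0,0.025,0],
    [1,0,0,0.03,0],
    [1,0,0,0.03,0],
    [1,0,0,0.025,0],
    [1,0,0,0.012,0],
    [0,0,0,0.003,0],
    [-1,0,0,0,0],
    [-1,0,0,0,0],
    [-1,0,0,0,0],
    [-1,0,0,0,0],
    [-1,0,0,0,0],
    [-1,0,0,0,0],
    [-1,0,0,0,0],
    [-1,0,0,0,0],
    [-1,0,0,0,0],
    [-1,0,0,0,0],
  ],
  newtons=30,
)

```text
clock: 23.02
eef_pos: [569.0, -206.8, 160.1]
eef_rot: [3.141, 0.0, 1.5]
wrist_force: [2.6, 0.1, -1.1]
finger_gap: 14.9
finger_force: 30.0
```

arm_command(
  plan=[
    [-1,0,-0.0111,-0.0028,0],
    [-1,0,-0.0119,-0.0018,0],
    [-1,0,-0.012,-0.0006,0],
    [-1,0,-0.012,0.0006,0],
    [-1,0,0,0,0],
  ],
)

```text
clock: 23.65
eef_pos: [522.4, -203.5, 166.0]
eef_rot: [3.138, 0.0, 1.5]
wrist_force: [4.5, 1.2, 6.2]
finger_gap: 15.0
finger_force: 30.0
```

arm_command(
  plan=[
    [-1,0,-0.0119,0.0018,0],
    [-1,0,-0.0116,0.003,0],
    [-1,0,-0.0113,0.0041,0],
    [-1,0,-0.0054,0.0026,0],
    [-1,0,-0.0054,0.0026,0],
    [-1,0,0,0,0],
    [-1,0,0,0,0],
  ],
)

```text
clock: 24.52
eef_pos: [477.2, -200.3, 151.4]
eef_rot: [3.139, 0.0, 1.5]
wrist_force: [4.7, 0.8, 4.6]
finger_gap: 15.2
finger_force: 30.0
```

No clear stop force yet, so I'll press on a few millimetres.

arm_command(
  plan=[
    [-1,0,-0.0018,0.001,0],
    [-1,0,-0.0018,0.001,0],
    [-1,0,0,0,0],
    [-1,0,0,0,0],
  ],
)

```text
clock: 25.02
eef_pos: [475.9, -200.3, 150.6]
eef_rot: [3.133, 0.001, 1.5]
wrist_force: [18.4, 2.0, 5.7]
finger_gap: 15.1
finger_force: 30.0
```

It is against the stop: 18 N, and it moved only about 1.5 mm of the 4 mm commanded. Verify once before handing in.

```bash
python3 - <<'E'
from h import *
s=eyes.camera('scene'); a=s['img'][90:260,120:400]; cv2.imwrite('pics/s3.png',cv2.resize(a,None,fx=2.8,fy=2.8))
delta([477,-200,151])
E
```

```text
tcp [ 475.9 -200.2  150.6] rot [3.133e+00 1.000e-03 1.500e+00] tool delta [ 0.3  1.1 -0.3] F [17.4  1.4  6.7] gap 15.2 30.0 t 25.07
```

View pics/s3.png

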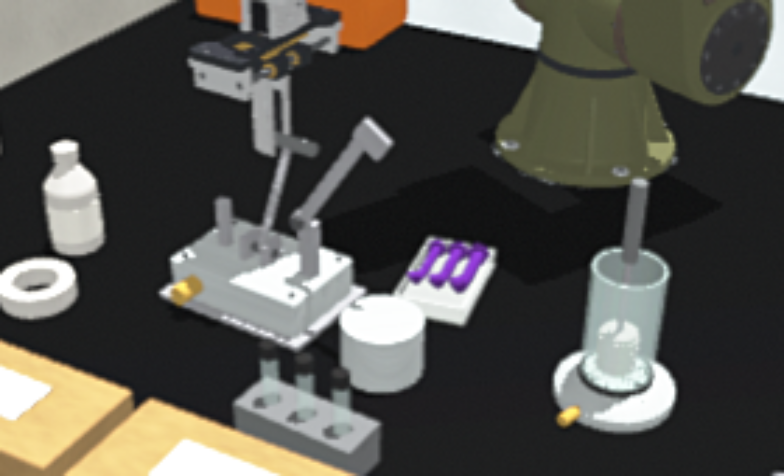

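arm_command(
  plan=[
    [-1,0,0,0,0],
    [-1,0,0,0,0],
    [-1,0,0,0,0],
    [-1,0,0,0,0],
    [-1,0,0,0,0],
    [-1,0,0,0,0],
  ],
)

```text
clock: 25.82
eef_pos: [475.9, -200.3, 150.7]
eef_rot: [3.133, 0.001, 1.5]
wrist_force: [18.1, 0.7, 7.3]
finger_gap: 15.2
finger_force: 30.0
```

The picture shows the lever forward and held at (290,145), the catch over to the other side at (345,175), the brush standing in the jar at (630,290), and the bystanders in place. The hold is stable.

```bash
python3 -c "
from cell import ticket
print(ticket.sign_off())"
```

```text
the job is handed in; nothing more can be done
None
```

The job is handed in: I brushed the jar twice and left the brush standing in it, flipped the catch over to the other side, and finished with the lever held at its front stop after about 26 s of the 64 s allowed.

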